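Close up the filter dock and present the long cartridge upright

TASK

Slide the loose two-well dock along its rail until it butts flush against the fixed end dock, closing the gap. Then draw the long filter cartridge out of the sliding dock, turn it upright (nozzle down, cap up) and hold it up for inspection, still, with its nozzle at least 15 cm above the bench, and finish while holding it there in the gripper. Keep the dock closed up, leave the other cartridges in their wells and do not disturb anything else on the bench.

Things in the scene. Friction and masses are not known exactly. Their poses are not given: they have to be found in the camera images.
- rail: Fixed aluminium rail on the bench, 145 mm wide (x), 400 mm long (y), an 18 mm high lip along each long side, 127 mm between lips; floor 6 mm above the bench. Origin: centre of its underside; y along the rail towards the fixed end dock, z up. The end dock (white sloping block, one well, between two aluminium cheeks 78 mm above the bench) is part of the rail and fills y = +116 to +200 mm.
- end_face (a point): Point on the cheek of the fixed end dock that faces the sliding dock: 116 mm along the rail's y, 30 mm above the bench. Axes as the rail's.
- dock: Loose sliding dock, 0.7 kg, on the rail's floor, 1.5 mm play to each lip. Origin: centre of the underside of its 124 x 124 mm main part; y to the end dock, x away from the robot. A white sloping block between 72 mm high cheeks (outer faces y = +-62 mm) has wells at y = +30 and -30 mm, 58 mm deep, 31 mm square, leaning 35 degrees, mouths towards -x. A foot with a push lug reaches to y = -111 mm.
- dock_face (a point): Point on the dock's cheek that faces the end dock (62 mm along the dock's y, 24 mm above its underside, 30 mm above the bench). Starts 30 to 65 mm from end_face; when flush the two have the same place along the rail's y.
- lug (a point): Centre of the outer (-y) face of the dock's upright aluminium push lug, 51 mm above the bench. The lug is 50 mm (x) by 16 mm (y), its top 68 mm above the bench; 29 mm free between it and the dock's cheek. Push it towards +y to slide the dock (friction, 4 to 10 N). Axes as the dock's.
- long_cartridge: The longer of the two filter cartridges in the sliding dock (either well), 128 mm, 70 g: white body 28 mm across, grey cap 32 mm across over the top 28 mm, 14 mm nozzle. Origin: nozzle end on the axis; z from nozzle to cap. Starts leaning 35 degrees from vertical, cap towards the robot (dock's -x); about 70 mm stand out of the well, 25 mm free all round. Slides out along its axis; 60 mm frees it.
- short_cartridge: The shorter cartridge, 100 mm long, otherwise alike, in the other well of the sliding dock. Must stay in its well. Origin: nozzle end; z to the cap.
- spare_cartridge: A 128 mm cartridge in the well of the fixed end dock. Must stay there. Origin: nozzle end; z to the cap.
- bottle: White bottle, 60 mm in diameter, 150 mm high, standing on the bench on the robot's right. Origin: centre of its underside. Bystander.
- jar: Clear jar with a cap, 64 mm in diameter, 70 mm high, standing on the bench on the robot's right. Origin: centre of its underside. Bystander.
- beaker: Clear beaker, 70 mm across, 90 mm high, on the robot's left. Origin: centre of its underside. Bystander.
- dish: Flat clear closed dish, 88 mm in diameter, 16 mm high, between the robot and the rail. Origin: centre of its underside. Bystander.
- clamp: Small flat plastic clamp, 95 mm long, 16 mm high, on the robot's left. Origin: its underside. Bystander.
- collar: Steel collar, 44 mm in diameter, 14 mm high, on the robot's left. Origin: centre of its underside. Bystander.
There are look-alikes about, which are no part of the job. There is more than one size of the dock; the job needs the middle-sized.

How it is judged:
On the way, in this order (a step that is already met when the one before it is completed fails the run):
1. the sliding dock is flush against the end dock, the long cartridge still in its well (y of dock_face in the frame of end_face above -0.003 m and angle between the y axis of dock and the y axis of rail, either way round below 0.035 rad and z of long_cartridge in the frame of dock below 0.045 m), for 0.2 s.
2. the long cartridge is drawn clear of its well (y of dock_face in the frame of end_face above -0.003 m and angle between the y axis of dock and the y axis of rail, either way round below 0.035 rad and z of long_cartridge in the frame of dock above 0.085 m and contact force between long_cartridge and the fingers above 0.5 N), for 0.1 s.
At the end, for the whole second after the job is handed in: The dock's face is within 3 mm of the end dock's and square to it (2 degrees); the long cartridge is held by the fingers alone, its axis within 8 degrees of vertical with the cap up, its nozzle end at least 147 mm above the bench, at rest; the short and spare cartridges sit in their wells (y of dock_face in the frame of end_face above -0.003 m and angle between the y axis of dock and the y axis of rail, either way round below 0.035 rad and angle between long_cartridge's own z axis and vertical below 0.14 rad and height (world z) of long_cartridge above 0.147 m and contact force between long_cartridge and the fingers above 0.5 N and contact force between long_cartridge and dock below 0.05 N and contact force between long_cartridge and rail below 0.05 N and linear speed of long_cartridge below 0.03 m/s and angular speed of long_cartridge below 0.2 rad/s and z of short_cartridge in the frame of dock below 0.045 m and z of spare_cartridge in the frame of rail below 0.051 m); the arm keeps its last pose, push and grip.
It fails at once if the short cartridge is pulled from its well (z of short_cartridge in the frame of dock above 0.055 m).
It fails at once if the spare cartridge is pulled from its well (distance of spare_cartridge from where it was at the start of the episode above 0.025 m).
It fails at once if the dock is lifted or tipped off the rail (height (world z) of dock above 0.02 m or angle between dock's own z axis and vertical above 0.15 rad).
It fails at once if a bystander on the bench is knocked out of place (distance of any of bottle, jar, beaker, dish, clamp, collar from where it was at the start of the episode above 0.02 m).
It also fails if it takes over 58 s, if anything falls off the work surface, if the arm or the gripper's body presses on something with over 40 N, if the wrist force passes 120 N, or if a joint passes its speed limit or range.

ROBOT

A 6-joint arm with a two-finger parallel gripper is mounted at the origin on the work surface. World frame = base frame: x ahead of the robot, y to its left, z up, the work surface at z = 0. Lengths are in m, angles in rad, forces in N, time in s.
With the tool pointing down it reaches from about 0.35 to 0.775 m from the base axis. Payload 5.5 kg.
Tool frame: the origin (TCP) lies on the centre line of the jaws, within the pads' length; the fingertips stand 11 mm ahead of it and the grasp point (between the pads) lies 8 mm behind it (env.nose_length is the distance from the TCP to the fingertips, in m); x points along the fingers, z is the direction in which the jaws open and shut, and the axes are right-handed (so a half turn about x gives the same grasp; the last joint's range is limited). The gripper opens to 85 mm and grips with 20 to 120 N. Pads are 22 mm wide; open, the fingers measure 114 mm over their backs; the gripper's body (76 mm by 85 mm) begins 54 mm behind the grasp point. The pads swing forward as they close: fully open they stand 13 mm farther back than shut.
Start: joints at [1.013, 0.313, 0.046, 1.304, 0, 1.431], TCP at [0.233, 0.526, 0.242] pointing down, gripper open.
Joint ranges: [-2.76, 2.76], [-0.86, 1.69], [-1.03, 1.26], [-2.2, 2.34], [-1.47, 1.5], [-3.14, 3.14]. Speed limits (rad/s): [2.57, 2.57, 3.14, 3.14, 3.14, 3.14].

INTERFACE

Orientations are given as a unit quaternion [w, x, y, z].
In Python, from workcell import env gives the robot as it stands. The module is installed in compiled form; this text tells all that it offers.
- The arm moves only by the tool step_arm, never from a script. Its argument "moves" is a list that holds one entry, the list of rows, each a list of 7 numbers: the turn, a rotation vector about the tool's x, y, z in rad, then the shift along the tool's x, y, z in m, then the opening, from 0 (shut) to 1 (fully open). In form: [[[rx, ry, rz, tx, ty, tz, grip], ...]]. A call has 1 to 12 rows; each row is the pose to reach, as a shift and turn from the pose measured when the call began, along the tool's axes at that moment; what a row does not reach only later rows make up. A row lasts 1/10 s, in which the tool goes at most 50 mm and 8.59 degrees, less where a joint would pass 70% of its speed; a pose out of reach is approached as far as the arm can. A call with a gripper value outside its range is refused whole. The fingers move at their own pace and stop on an object; "force" is the grip in N (left out, the last holds). Time passes only in rows, so rows that repeat a pose let the fingers close. It gives the time, the measured TCP pose, the force and the opening at its end, in the units of the state.
- env.get_state(): the state, without advancing time (a new reading comes with each control period).
- env.read_camera(name): name is "scene" or "top"; returns (picture, depth): 480x640x3 uint8, red, green, blue; 480x640 float32, m along the optical axis (not along the pixel's ray), 0 where there is no reading.
- env.get_calibration(name): a dict with "mtx" (3x3 intrinsics, pixels), "distortion" ([k1, k2, p1, p2, k3] as OpenCV has them; the pictures are not rectified), "camera_from_world" (4x4, takes a point from world to camera coordinates). Camera axes: x right, y down, z forward; pixel columns grow to the right and rows downward; lengths in m; the calibration is good to about 2 mm. A picture is of the moment at which its call begins. get_calibration takes no time and is no camera call.
- env.hand_in(): hands the job in, once; it reports no verdict.
Trained networks look in the newest picture that a camera, given by its name, has taken for a name from the list of things; names that differ only in an ending like _2 or _b are one class to them, and where a whole thing is asked for, a point or a joint stands for the part that bears it (a point fixed in the world has none). Each returns a list of dicts, best first, with "confidence" (0 to 1); they miss things now and then, are a little off and sometimes report something else, mostly with a low value. They report only what shows in the picture. A call takes as long as a camera call. They do not tell look-alikes from the thing itself.
- env.boxes_of(camera, thing): "uv" ([column, row] in pixels, amid what is visible of it).
- env.silhouettes(camera, thing): "mask" (480x640 bool, what is visible of it) and "uv" ([column, row] in pixels, amid what is visible of it).
The state is a dict: "clock": time; "joint_pos": joint angles; "qvel": joint speeds; "tau": joint torques, N m; "tcp_pos": TCP position; "orientation": TCP orientation; "wrist_force": force on the tool from outside, world axes, zero at the start; "ft_torque": the same for the moment, N m; "finger_gap": finger opening in m.
Only numpy, scipy, OpenCV 4.12 (cv2) and the standard library are available. Lean on these libraries where they do the work, as an engineer would, in place of code of your own. Each camera call takes 0.05 s, during which the arm holds its last target.

## Working session

There is one attempt and no reset: what is moved stays moved. The work goes in short steps, Python scripts to look and compute and a tool call to move; the robot and the scene stay as the last step left them, time stands still between calls to the robot, and variables do not carry over. Pictures are saved under pics/ and viewed, and the job is handed in when it is done.

Besides the shell and the picture viewer there is one more tool, called by a JSON object that holds its "name" and its "arguments". step_arm: Moves the arm, as the interface text tells. Its arguments: {"type":"object","properties":{"moves":{"type":"array","items":{"type":"array","items":{"type":"array","items":{"type":"number"}}}},"force":{"type":"number"}},"required":["moves"]}

```bash
mkdir -p pics; cat > h.py <<'E'
import numpy as np, cv2
from workcell import env
from scipy.spatial.transform import Rotation as R
def cal(n):
    c=env.get_calibration(n); return np.array(c["mtx"]),np.array(c["distortion"]),np.array(c["camera_from_world"])
def cloud(n,depth):
    K,D,T=cal(n); v,u=np.mgrid[0:480,0:640]
    p=cv2.undistortPoints(np.stack([u,v],-1).reshape(-1,1,2).astype(np.float64),K,D).reshape(480,640,2)
    P=np.dstack([p[...,0]*depth,p[...,1]*depth,depth])
    W=(P-T[:3,3])@T[:3,:3]
    W[depth<=0]=np.nan
    return W
def proj(n,X):
    K,D,T=cal(n); r,_=cv2.Rodrigues(T[:3,:3]); return cv2.projectPoints(np.atleast_2d(np.array(X,float)),r,T[:3,3],K,D)[0].reshape(-1,2)
def shot(n,name):
    im,d=env.read_camera(n); cv2.imwrite(f'pics/{name}.png',im[...,::-1]); np.savez(f'pics/{name}.npz',im=im,d=d); return im,d
E
python3 - <<'E'
from h import *
for n in('scene','top'):
    shot(n,n+'0'); K,D,T=cal(n); print(n,K[0,0],-T[:3,:3].T@T[:3,3],T[2,:3])
    for t in ('dock','long_cartridge','short_cartridge','spare_cartridge','rail','lug'):
        print(t,[(np.round(b['uv']).tolist(),round(b['confidence'],2)) for b in env.boxes_of(n,t)])
print(env.get_state())
E
```

```text
scene 481.74548762503633 [1.12503047 0.37092778 0.87872308] [-0.51748616 -0.37757508 -0.76788354]
dock [([311.0, 164.0], 0.91), ([278.0, 367.0], 0.83), ([314.0, 289.0], 0.74)]
long_cartridge [([322.0, 248.0], 0.79), ([312.0, 288.0], 0.63)]
short_cartridge [([344.0, 270.0], 0.84)]
spare_cartridge [([391.0, 290.0], 0.95), ([344.0, 312.0], 0.57)]
rail [([344.0, 311.0], 0.95)]
lug [([313.0, 288.0], 0.88), ([284.0, 364.0], 0.72), ([313.0, 164.0], 0.6)]
top 526.560775521881 [ 0.40366182 -0.02256521  1.43132562] [ 0.13843496 -0.00539604 -0.99035683]
dock [([284.0, 158.0], 0.57)]
long_cartridge [([306.0, 228.0], 0.67)]
short_cartridge [([282.0, 228.0], 0.57)]
spare_cartridge [([236.0, 224.0], 0.76)]
rail [([325.0, 235.0], 0.88)]
lug [([384.0, 329.0], 0.69), ([297.0, 216.0], 0.62), ([283.0, 155.0], 0.58)]
{'clock': 0.7, 'joint_pos': array([1.01341139e+00, 3.13144043e-01, 4.61702212e-02, 1.30359262e+00,
       2.27149568e-05, 1.43122859e+00]), 'qvel': array([-6.03321746e-04,  8.11947991e-04,  3.41980396e-05,  4.67286604e-04,
       -1.38894609e-03,  9.11723980e-04]), 'tau': array([-9.46377850e-05, -4.80289614e+01,  2.98750037e+01, -1.96605765e-04,
       -1.09351947e-04,  1.03828395e-05]), 'tcp_pos': array([0.23334253, 0.52560888, 0.24238382]), 'orientation': array([ 0.59289534, -0.38539107,  0.59275485,  0.38547441]), 'wrist_force': array([-0.07656241, -0.08212176, -0.17415408]), 'ft_torque': array([-0.03167656,  0.0230903 , -0.03225339]), 'finger_gap': 0.08546928873958261}
```

View pics/scene0.png

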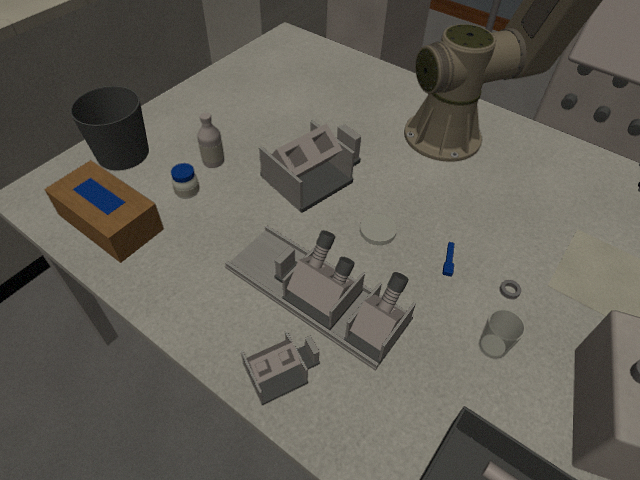

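View pics/top0.png

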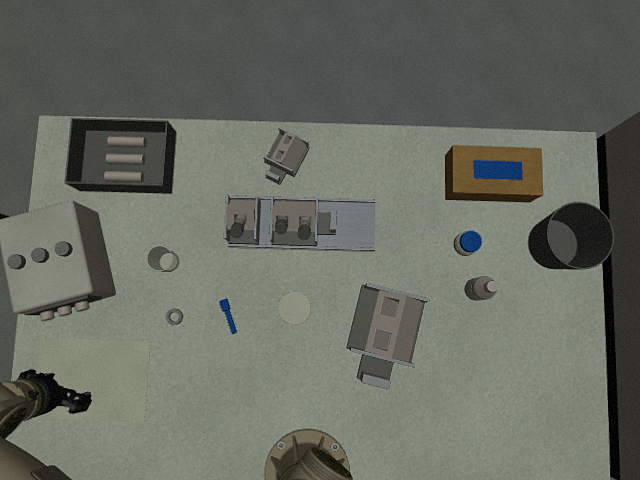

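Scene and top views: three docks. Large one at scene (311,164), small one at (278,367), and the middle one on the rail at (314,289). Cartridges: (322,248) next to the lug looks long, (344,270) short, (391,290) is the spare in the end dock; others lie in the tray at top (125,160). I'm choosing the rail dock and the cartridge at (322,248), then checking with a crop and measurements.

```bash
python3 - <<'E'
from h import *
a=np.load('pics/scene0.npz'); b=np.load('pics/top0.npz')
c1=cv2.resize(a['im'][215:375,215:425],None,fx=3,fy=3,interpolation=cv2.INTER_CUBIC)
cv2.imwrite('pics/crop_s.png',c1[...,::-1])
c2=cv2.resize(b['im'][185:260,215:385],None,fx=4.5,fy=4.5,interpolation=cv2.INTER_CUBIC)
cv2.imwrite('pics/crop_t.png',c2[...,::-1])
W=cloud('top',b['d'])
print('bench z',np.nanmedian(W[270:280,200:260,2]))
# height map crop
for r in range(192,254,3): print(r,' '.join('%3d'%(1000*z) if z==z else ' --' for z in W[r,220:382:4,2]))
# rail mask
for n,npz in(('top',b),('scene',a)):
    for t in('rail',):
        env.read_camera(n); s=env.silhouettes(n,t)
        for q in s[:1]:
            m=q['mask'].astype(np.uint8); print(n,t,m.sum(),q['confidence'])
            W=cloud(n,npz['d']); P=W[m>0]; P=P[np.isfinite(P[:,0])]
            k=(P[:,2]<.03)
            print(cv2.minAreaRect((P[:,:2]*1000).astype(np.float32)),cv2.minAreaRect((P[k][:,:2]*1000).astype(np.float32)))
E
```

```text
bench z -0.0009462401940399745
192   3   0  -2   0  -1  -4   3  -1  -7  -5   2  -1   0  -7  -1  -3  -7   1   1   0   0   0  -3  -2   5   0  -3   0  -7   0   1  --  -4  -1  -5   2  -1  -1  -1  -2  -4
195   2   0  71  15   2  -4  -4   4  -5  -2   0  -3   1  -2   3  -1   2   0  -2   0   0  -5  -2  -1   2  -1  -2   0   0  -1  -3  -3  -1   1  -4   0  -3  -3  -3  -2   0
198  -3   1  74   5   8  14   6  13   9  73  17  15  13  74  21  16  16  11  18  17  14  20  17  13  80  18  16  19  16  -1   0   1  -4  -4   0  -2   3  -2  -3   5   2
201  -6  -3  67  49  48  49  49  50  41  71  13   6   6  77  46  46  47  43  16  15  18  21  17  14  75   3   5   5   6  14   8  11   7   9  21  18  14  19  16  -2   2
204  -1   0  67  71  74  64  65  70  61  79  18   9   6  73  63  66  60  60  60  56  56  57  54  58  76   8   2   3   4   8  12   6  11   5  10   0   4   8  10  -1  -2
207   0  -2  86  81  85  81  83  77  80  77  11   3   3  73  80  79  72  80  79  75  73  67  71  72  78   5   5   8   4   8   2   0   5   4  10   2   7   9  12   1   1
210  -5   0  97  95  97  97  98  96  97  81   1   7   4  97 1
[... 2194 characters left out ...]
   0   1   2   6   5   3   2   2   4  10   8   8  15  15  16  17  19  --  21  16  14  12  -5  -1
252  -1  -1  -2   3   0  -1   0   4  -1  -1  -2  -1  -1  -5  -6  -1   0   0   2   0   4  --  -5  -3   3  -1   1  -2   0   6  -5  -3   0   4   5   0  -7  -1  -3   5   3
top rail 4849 0.84
((659.2613525390625, 36.18122863769531), (406.0945129394531, 149.710205078125), 89.86141967773438) ((659.2613525390625, 36.18122863769531), (406.0945129394531, 149.710205078125), 89.86141967773438)
scene rail 7218 0.74
((643.1015625, 33.197052001953125), (176.82705688476562, 410.41729736328125), 0.21794003248214722) ((643.1015625, 33.197052001953125), (176.82705688476562, 410.41729736328125), 0.21794003248214722)
```

View pics/crop_s.png

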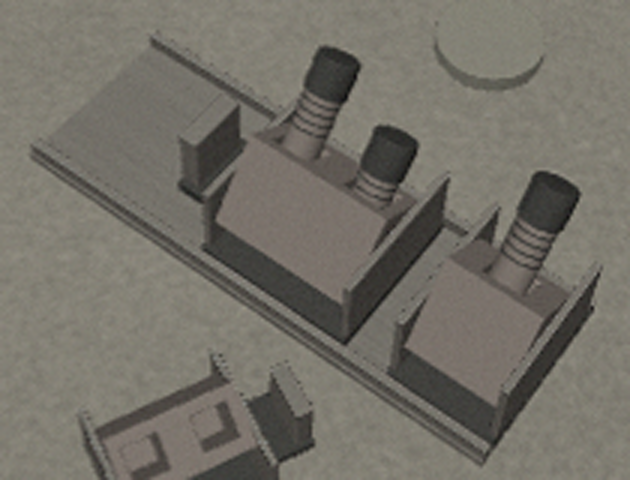

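View pics/crop_t.png

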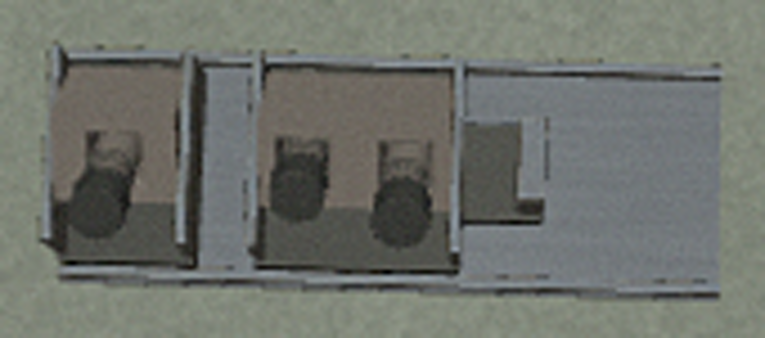

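The crop settles it. The middle dock is on the rail. Its long cartridge is the well next to the lug (crop 330,75), with the short one at (388,150). Next I measure the geometry by intersecting pixels with known-height planes.

```bash
cat >> h.py <<'E'
def ray(n,uv,z):
    K,D,T=cal(n); p=cv2.undistortPoints(np.array(uv,float).reshape(-1,1,2),K,D).reshape(-1,2)
    d=np.c_[p,np.ones(len(p))]@T[:3,:3]; o=-T[:3,:3].T@T[:3,3]
    return o+d*((z-o[2])/d[:,2])[:,None]
E
python3 - <<'E'
from h import *
f=lambda p:(p[0]/4.5+215-.39,p[1]/4.5+185-.39)
g=lambda p:(p[0]/3+215-.33,p[1]/3+215-.33)
np.set_printoptions(precision=4,suppress=True)
print('rail lip far R corner, near R corner (z18)',ray('top',[f((720,70)),f((720,293))],.018))
print('rail lip near left, far left(200)',ray('top',[f((60,274)),f((200,58))],.018))
print('end cheek right face z78',ray('top',[f((184,55)),f((194,55)),f((178,244)),f((189,244))],.078))
print('dock cheek left z78',ray('top',[f((252,55)),f((262,55)),f((249,256)),f((258,256))],.078))
print('dock cheek right z78',ray('top',[f((456,65)),f((465,65)),f((450,256)),f((460,256))],.078))
print('lug top z68',ray('top',[f((524,118)),f((549,118)),f((549,198)),f((520,198))],.068))
print('scene lug top z68',ray('scene',[g((180,139)),g((230,96)),g((240,105)),g((191,147))],.068))
print('scene dock cheek +y z78 outer',ray('scene',[g((348,295)),g((448,178))],.078))
print('scene end cheek z78 ',ray('scene',[g((397,317)),g((493,206))],.078))
print('scene rail lip corners',ray('scene',[g((32,150)),g((152,35)),g((490,460))],.018))
for n in('top','scene'):
  env.read_camera(n); W=cloud(n,np.load(f'pics/{n}0.npz')['d'])
  for t in('long_cartridge','short_cartridge','spare_cartridge'):
    for s in env.silhouettes(n,t):
      P=W[s['mask']]; P=P[np.isfinite(P[:,0])]
      if len(P)<20: continue
      k=P[:,2]>np.percentile(P[:,2],95)-.02
      print(n,t,s['uv'],round(s['confidence'],2),len(P),'mean',P.mean(0),'ztop',np.percentile(P[:,2],95),'y',np.percentile(P[:,1],[5,50,95]),'xmin',np.percentile(P[:,0],5), P[k].mean(0))
s=env.get_state(); q=s['orientation']; print(R.from_quat(q[[1,2,3,0]]).as_matrix())
E
```

```text
rail lip far R corner, near R corner (z18) [[ 0.7256 -0.164   0.018 ]
 [ 0.5885 -0.166   0.018 ]]
rail lip near left, far left(200) [[0.5883 0.2312 0.018 ]
 [0.7235 0.1531 0.018 ]]
end cheek right face z78 [[0.7115 0.1551 0.078 ]
 [0.7116 0.1493 0.078 ]
 [0.6    0.1533 0.078 ]
 [0.6001 0.147  0.078 ]]
dock cheek left z78 [[0.7126 0.1154 0.078 ]
 [0.7128 0.1096 0.078 ]
 [0.5942 0.1121 0.078 ]
 [0.5943 0.1069 0.078 ]]
dock cheek right z78 [[ 0.7103 -0.0038  0.078 ]
 [ 0.7104 -0.009   0.078 ]
 [ 0.5976 -0.0037  0.078 ]
 [ 0.5978 -0.0095  0.078 ]]
lug top z68 [[ 0.682  -0.0444  0.068 ]
 [ 0.6824 -0.0591  0.068 ]
 [ 0.6349 -0.0603  0.068 ]
 [ 0.6344 -0.0434  0.068 ]]
scene lug top z68 [[ 0.6824 -0.0518  0.068 ]
 [ 0.6309 -0.0485  0.068 ]
 [ 0.6329 -0.0377  0.068 ]
 [ 0.683  -0.0412  0.068 ]]
scene dock cheek +y z78 outer [[0.7169 0.1182 0.078 ]
 [0.6011 0.118  0.078 ]]
scene end cheek z78  [[0.7108 0.152  0.078 ]
 [0.6017 0.1546 0.078 ]]
scene rail lip corners [[ 0.7301 -0.1571  0.018 ]
 [ 0.5906 -0.1614  0.018 ]
 [ 0.7286  0.2415  0.018 ]]
top long_cartridge [304.7, 229.7] 0.8 297 mean [
[... 866 characters left out ...]
2 0.1215] ztop 0.14734099405874038 y [0.0163 0.0303 0.0394] xmin 0.6068159988708136 [0.6186 0.0283 0.139 ]
scene long_cartridge [314.0, 290.2] 0.42 4017 mean [0.6778 0.0521 0.0579] ztop 0.09678606544984175 y [-0.0426  0.0577  0.1177] xmin 0.623508215299794 [0.6691 0.0618 0.0877]
scene short_cartridge [343.0, 268.4] 0.61 329 mean [0.6388 0.0889 0.1106] ztop 0.12484890774618503 y [0.0757 0.0893 0.1001] xmin 0.6201728845223147 [0.6346 0.0883 0.1166]
scene spare_cartridge [392.8, 292.4] 0.64 656 mean [0.6294 0.196  0.1186] ztop 0.1468158634109726 y [0.1822 0.1967 0.208 ] xmin 0.60181774565425 [0.6177 0.196  0.1389]
[[-0.     -0.914   0.4058]
 [ 0.0001  0.4058  0.914 ]
 [-1.      0.      0.0001]]
```

Both views agree: rail centre about (0.658, 0.036), yaw about 0, gap about 33 mm, lug outer face at y ≈ -0.056. I'll hover behind the lug with the fingers shut.

```bash
cat >> h.py <<'E'
def mv(P,tilt=None,yaw=0):
    "tool from now to world P, tool pointing down tilted outwards by tilt (deg), jaws along x"
    s=env.get_state(); q=s['orientation']; R0=R.from_quat(q[[1,2,3,0]])
    G=R.from_matrix(np.array([[0,0,1],[0,1,0],[-1,0,0]],float))
    if tilt is not None:
        G=R.from_euler('z',yaw,degrees=True)*R.from_euler('y',-tilt,degrees=True)*G
        rv=(R0.inv()*G).as_rotvec()
    else: rv=np.zeros(3)
    t=R0.inv().apply(np.array(P)-s['tcp_pos'])
    print('rot',np.round(rv,4),'|deg|',round(np.degrees(np.linalg.norm(rv)),1),'shift',np.round(t,4),'now',np.round(s['tcp_pos'],4),'clock',round(s['clock'],2))
E
python3 - <<'E'
from h import *
mv([.657,-.10,.28],0)
E
```

```text
rot [ 1.153e+00  0.000e+00 -1.000e-04] |deg| 66.1 shift [-0.0377 -0.6411 -0.3998] now [0.2333 0.5256 0.2423] clock 1.3
```

{"name": "step_arm", "arguments": {"moves": [[[0.08,0,0,-0.038,-0.04,-0.025,0],[0.16,0,0,-0.038,-0.08,-0.05,0],[0.24,0,0,-0.038,-0.12,-0.075,0],[0.32,0,0,-0.038,-0.16,-0.1,0],[0.4,0,0,-0.038,-0.2,-0.125,0],[0.48,0,0,-0.038,-0.24,-0.15,0],[0.56,0,0,-0.038,-0.28,-0.175,0],[0.64,0,0,-0.038,-0.32,-0.2,0],[0.72,0,0,-0.038,-0.36,-0.225,0],[0.8,0,0,-0.038,-0.4,-0.25,0],[0.88,0,0,-0.038,-0.44,-0.275,0],[0.96,0,0,-0.038,-0.48,-0.3,0]]]}}

```text
clock: 2.5
tcp_pos: [0.5512, 0.0548, 0.2805]
orientation: [0.704, -0.067, 0.704, 0.067]
wrist_force: [1.5, -0.5, 1.0]
finger_gap: -0.0003
```

```bash
python3 - <<'E'
from h import *
mv([.657,-.10,.20],0)
E
```

```text
rot [ 0.1895  0.0007 -0.0002] |deg| 10.9 shift [ 0.0805 -0.1719  0.0747] now [0.5512 0.0548 0.2805] clock 2.5
```

{"name": "step_arm", "arguments": {"moves": [[[0.06,0,0,0,-0.044,0.018,0],[0.12,0,0,0,-0.088,0.037,0],[0.19,0,0,0,-0.131,0.056,0],[0.19,0,0,0.03,-0.172,0.075,0],[0.19,0,0,0.07,-0.172,0.075,0],[0.19,0,0,0.11,-0.172,0.075,0],[0.19,0,0,0.15,-0.172,0.075,0],[0.19,0,0,0.18,-0.172,0.075,0],[0.19,0,0,0.2,-0.172,0.075,0],[0.19,0,0,0.2,-0.172,0.075,0]]]}}

```text
clock: 3.5
tcp_pos: [0.6547, -0.0993, 0.0766]
orientation: [0.705, 0.001, 0.709, 0.001]
wrist_force: [-0.9, 0.4, -0.6]
finger_gap: -0.0003
```

```bash
python3 - <<'E'
from h import *
mv([.657,-.10,.05],0)
a,d=shot('scene','s1'); cv2.imwrite('pics/s1c.png',cv2.resize(a[180:380,180:440],None,fx=3,fy=3)[...,::-1])
E
```

```text
rot [-0.0007 -0.0063 -0.0021] |deg| 0.4 shift [ 0.0265 -0.0007  0.0025] now [ 0.6547 -0.0993  0.0766] clock 3.5
```

View pics/s1c.png

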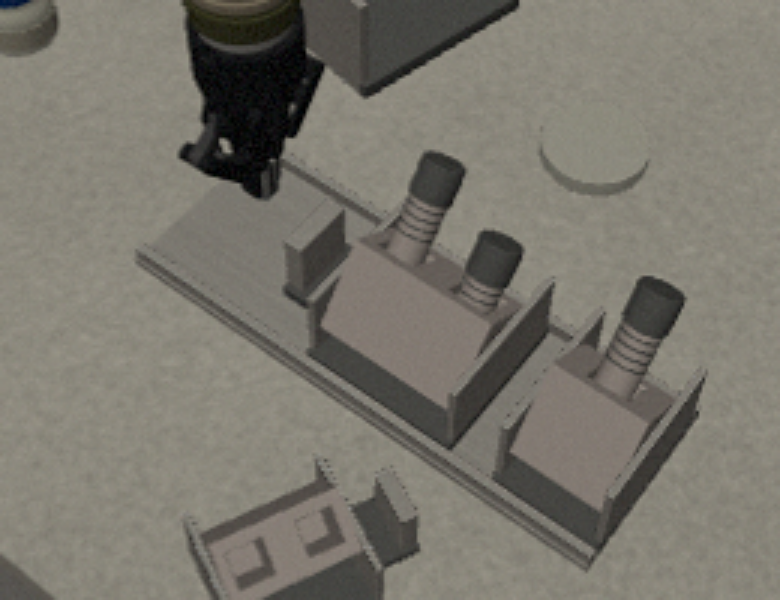

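The shut fingers stand clear behind the lug (fingertips at crop 262,190, lug at 315,245). Descend and begin pushing.

{"name": "step_arm", "arguments": {"moves": [[[0,-0.006,0,0.014,0,0.003,0],[0,-0.006,0,0.027,0,0.003,0],[0,-0.006,0,0.027,0.01,0.003,0],[0,-0.006,0,0.027,0.02,0.003,0],[0,-0.006,0,0.027,0.026,0.003,0],[0,-0.006,0,0.027,0.032,0.003,0],[0,-0.006,0,0.027,0.038,0.003,0],[0,-0.006,0,0.027,0.044,0.003,0],[0,-0.006,0,0.027,0.049,0.003,0],[0,-0.006,0,0.027,0.053,0.003,0]]]}}

```text
clock: 4.55
tcp_pos: [0.6598, -0.0476, 0.053]
orientation: [0.709, -0.0, 0.705, -0.001]
wrist_force: [0.7, -4.7, 2.7]
finger_gap: -0.0001
```

```bash
python3 - <<'E'
from h import *
s=env.get_state(); print(s['tcp_pos'],s['wrist_force'])
a,d=shot('scene','s2'); cv2.imwrite('pics/s2c.png',cv2.resize(a[180:380,180:440],None,fx=3,fy=3)[...,::-1])
E
```

```text
[ 0.65982445 -0.04758053  0.0530135 ] [ 0.67131693 -4.72099485  2.71000956]
```

View pics/s2c.png

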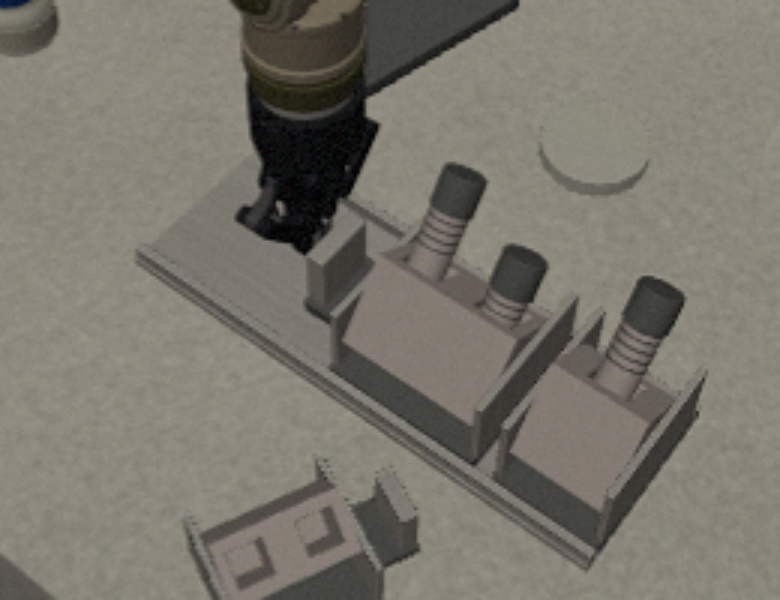

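The dock slides at about 5 N, and about half of the gap (crop 490,440) remains. Keep pushing.

{"name": "step_arm", "arguments": {"moves": [[[0,0,0,0,0.003,0,0],[0,0,0,0,0.006,0,0],[0,0,0,0,0.009,0,0],[0,0,0,0,0.011,0,0],[0,0,0,0,0.013,0,0]]]}}

```text
clock: 5.1
tcp_pos: [0.6598, -0.0339, 0.053]
orientation: [0.709, -0.0, 0.705, -0.001]
wrist_force: [-0.3, -4.3, -0.4]
finger_gap: 0.0001
```

```bash
python3 - <<'E'
from h import *
s=env.get_state(); print(s['tcp_pos'],s['wrist_force'])
a,d=shot('scene','s3'); cv2.imwrite('pics/s3c.png',cv2.resize(a[220:380,260:440],None,fx=4,fy=4)[...,::-1])
E
```

```text
[ 0.65984974 -0.0338722   0.05302969] [-0.2752359  -4.31652873 -0.43011375]
```

View pics/s3c.png

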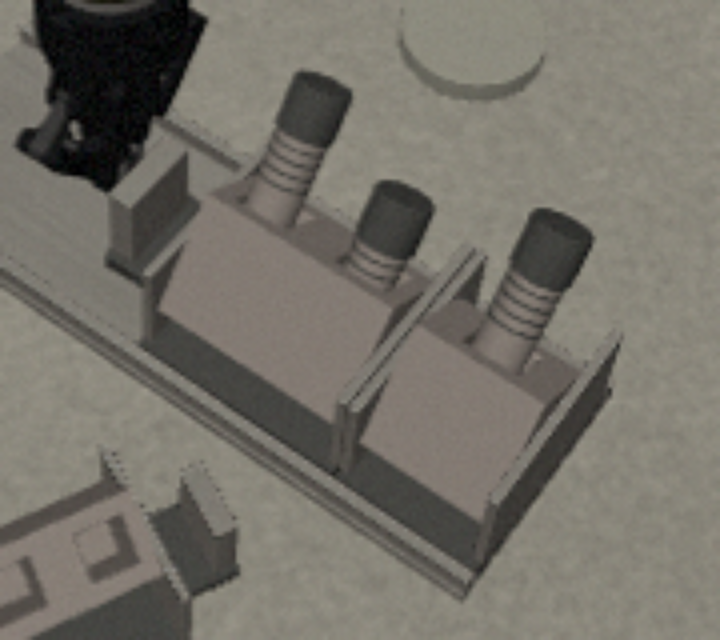

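Nearly closed, about 1-3 mm left at crop (345,430). Push on gently until the force rises.

{"name": "step_arm", "arguments": {"moves": [[[0,0,0,0,0.001,0,0],[0,0,0,0,0.002,0,0],[0,0,0,0,0.003,0,0],[0,0,0,0,0.003,0,0]]]}}

```text
clock: 5.55
tcp_pos: [0.6594, -0.0331, 0.0531]
orientation: [0.708, -0.001, 0.706, -0.003]
wrist_force: [-1.6, -12.3, 1.0]
finger_gap: -0.0001
```

{"name": "step_arm", "arguments": {"moves": [[[0,0,0,0,0.003,0,0],[0,0,0,0,0.005,0,0],[0,0,0,0,0.005,0,0],[0,0,0,0,0.005,0,0]]]}}

```text
clock: 5.95
tcp_pos: [0.6593, -0.0331, 0.0532]
orientation: [0.708, -0.003, 0.706, -0.007]
wrist_force: [-1.4, -18.2, -0.2]
finger_gap: 0.0001
```

```bash
python3 - <<'E'
from h import *
s=env.get_state(); print(s['tcp_pos'],s['wrist_force'])
a,d=shot('scene','s4'); cv2.imwrite('pics/s4c.png',cv2.resize(a[220:380,260:440],None,fx=4,fy=4)[...,::-1])
E
```

```text
[ 0.65928653 -0.03309936  0.05317333] [ -1.44431301 -18.17109578  -0.23546598]
```

View pics/s4c.png

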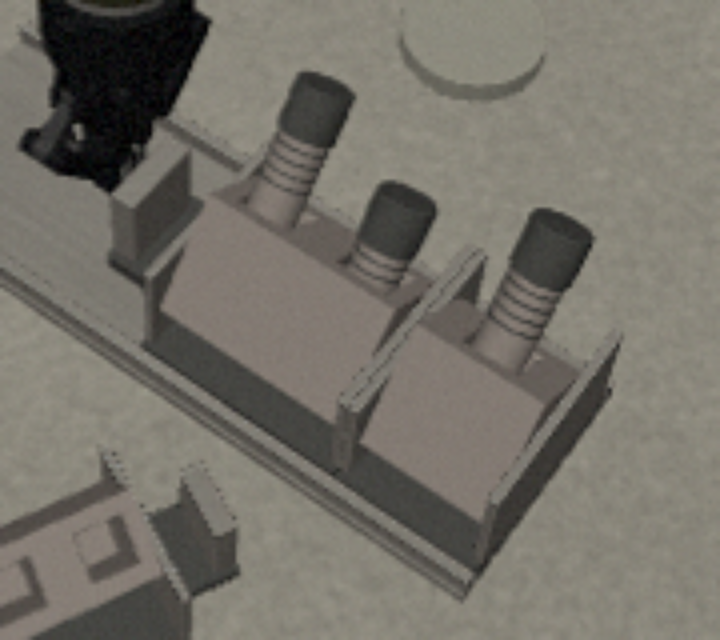

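Flush: cheeks touch at (345,430), the force rose to 18 N with no further motion. Back off, rise, and look again.

{"name": "step_arm", "arguments": {"moves": [[[0,0,0,0,-0.02,0,0],[0.008,0,0,-0.02,-0.05,0,0],[0.008,0,0,-0.06,-0.06,0,0.5],[0.008,0,0,-0.1,-0.06,0,0.5],[0.008,0,0,-0.14,-0.06,0,0.5],[0.008,0,0,-0.18,-0.06,-0.04,0.5],[0.008,0,0,-0.22,-0.06,-0.08,0.55],[0.008,0,0,-0.22,-0.06,-0.1,0.55],[0.008,0,0,-0.22,-0.06,-0.1,0.55]]]}}

```text
clock: 6.9
tcp_pos: [0.5562, -0.088, 0.2769]
orientation: [0.709, 0.0, 0.705, -0.01]
wrist_force: [-0.5, -0.7, 0.5]
finger_gap: 0.0469
```

```bash
python3 - <<'E'
from h import *
np.set_printoptions(precision=4,suppress=True)
s=env.get_state(); print(s['tcp_pos'],s['finger_gap'])
for n in('scene','top'):
  im,d=shot(n,n+'5'); W=cloud(n,d)
  for t in('long_cartridge','short_cartridge','spare_cartridge'):
    for q in env.silhouettes(n,t)[:2]:
      P=W[q['mask']]; P=P[np.isfinite(P[:,0])]
      if not 50<len(P)<1200: continue
      print(n,t,q['uv'],round(q['confidence'],2),len(P),P.mean(0),'y',np.percentile(P[:,1],[3,50,97]))
      # edges across axis: fit y-extent; perp coordinate in xz (distance across leaning axis)
      a=np.array([-np.sin(np.radians(35)),0,np.cos(np.radians(35))]); b=np.array([a[2],0,-a[0]])
      print('  perp',np.percentile(P@b,[3,97]),'along',np.percentile(P@a,[1,3,97,99]), 'expected axis thru',)
      np.save(f'pics/{n}_{t}.npy',P)
a,b=np.load('pics/scene5.npz')['im'],np.load('pics/top5.npz')['im']
cv2.imwrite('pics/t5c.png',cv2.resize(b[180:270,210:390],None,fx=4,fy=4,interpolation=cv2.INTER_CUBIC)[...,::-1])
# gap check from dock/end via scene
x0=.658
# model prediction: dock centre (.658,.089), rail floor 6mm
E
```

```text
[ 0.5562 -0.088   0.2769] 0.046876546631636234
scene long_cartridge [335.1, 257.3] 0.58 553 [0.6294 0.0611 0.1205] y [0.0459 0.0621 0.0727]
  perp [0.5695 0.5919] along [-0.3024 -0.3009 -0.23   -0.2296] expected axis thru
scene spare_cartridge [391.8, 289.7] 0.69 630 [0.63   0.1962 0.1216] y [0.1814 0.1968 0.2087]
  perp [0.5708 0.5923] along [-0.3028 -0.3006 -0.2301 -0.2297] expected axis thru
scene spare_cartridge [378.1, 228.5] 0.37 976 [0.4306 0.052  0.0147] y [0.0124 0.0523 0.0901]
  perp [0.3265 0.3904] along [-0.2671 -0.2642 -0.2092 -0.2072] expected axis thru
top long_cartridge [293.2, 226.8] 0.69 249 [0.6232 0.0549 0.1265] y [0.0421 0.0546 0.0694]
  perp [0.5659 0.5927] along [-0.3094 -0.3041 -0.2288 -0.2277] expected axis thru
top short_cartridge [268.1, 226.5] 0.52 196 [0.6337 0.1166 0.1106] y [0.1038 0.1166 0.13  ]
  perp [0.5659 0.5937] along [-0.32   -0.3109 -0.2579 -0.2564] expected axis thru
top spare_cartridge [237.4, 224.0] 0.59 224 [0.6257 0.1893 0.1257] y [0.1779 0.1887 0.2018]
  perp [0.5675 0.5931] along [-0.3092 -0.3075 -0.229  -0.2283] expected axis thru
```

View pics/t5c.png

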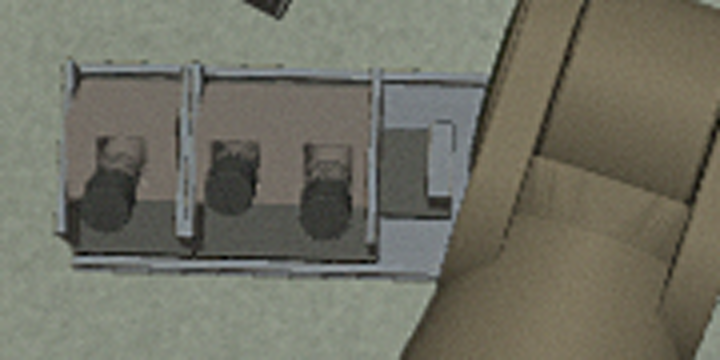

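The top view shows the dock and end dock together at (190,150), with the long cartridge at (326,200). Next I fit the cap's axis position.

```bash
python3 - <<'E'
from h import *
np.set_printoptions(precision=4,suppress=True)
from scipy.optimize import least_squares
an=np.radians(35); a=np.array([-np.sin(an),0,np.cos(an)]); b=np.array([a[2],0,-a[0]])
for n in('top','scene'):
  for t in('long_cartridge','spare_cartridge'):
    P=np.load(f'pics/{n}_{t}.npy')
    al,pe,y=P@a,P@b,P[:,1]
    top=np.percentile(al,97)
    k=(al>top-.024)&(al<top-.004)
    f=lambda p: np.hypot(pe[k]-p[0],y[k]-p[1])-.016
    r=least_squares(f,[.577,np.median(y)],loss='soft_l1',f_scale=.002)
    d=al>top-.003
    print(n,t,'along top',top,'cyl fit perp,y',r.x,k.sum(),'disc',d.sum(),np.percentile(pe[d],[3,97]),np.median(al[d]))
E
```

```text
top long_cartridge along top -0.2288299979876463 cyl fit perp,y [0.5764 0.0565] 91 disc 37 [0.566  0.5905] -0.23021542922361948
top spare_cartridge along top -0.22899457964130643 cyl fit perp,y [0.5763 0.1894] 83 disc 32 [0.5676 0.5924] -0.23018506285174828
scene long_cartridge along top -0.2300219705610996 cyl fit perp,y [0.5747 0.0576] 152 disc 74 [0.563  0.5906] -0.23077772820722925
scene spare_cartridge along top -0.20918605593374323 cyl fit perp,y [0.3476 0.0498] 377 disc 70 [0.2998 0.3363] -0.20972661248153493
```

Axis at y ≈ 0.0575 and perpendicular 0.576 in both views, with the cap top at 0.230 along the axis. Go to a pre-grasp 130 mm out along the axis, tilted 35°.

```bash
python3 - <<'E'
from h import *
mv([.5406,.058,.2321],35)
E
```

```text
rot [-0.0096 -0.6093  0.017 ] |deg| 34.9 shift [ 0.0384  0.1474 -0.0201] now [ 0.5586 -0.0892  0.2724] clock 7.3
```

{"name": "step_arm", "arguments": {"moves": [[[0,-0.1,0,0,0.03,-0.01,0.6],[0,-0.2,0,0,0.06,-0.02,0.6],[0,-0.3,0,0.01,0.09,-0.02,0.6],[0,-0.4,0,0.02,0.12,-0.02,0.6],[-0.01,-0.5,0.017,0.03,0.147,-0.02,0.6],[-0.01,-0.6,0.017,0.038,0.147,-0.02,0.6],[-0.01,-0.609,0.017,0.038,0.147,-0.02,0.6],[-0.01,-0.609,0.017,0.038,0.147,-0.02,0.6]]]}}

```text
clock: 8.1
tcp_pos: [0.5401, 0.0576, 0.2321]
orientation: [0.886, -0.0, 0.463, 0.0]
wrist_force: [0.8, -0.1, 0.0]
finger_gap: 0.0513
```

```bash
python3 - <<'E'
from h import *
mv([.6164,.058,.124],35)
print(env.get_state()['finger_gap'])
a,d=shot('scene','s6'); cv2.imwrite('pics/s6c.png',cv2.resize(a[150:350,230:440],None,fx=3,fy=3)[...,::-1])
E
```

```text
rot [ 0.0004 -0.0029 -0.0002] |deg| 0.2 shift [0.1323 0.0003 0.0009] now [0.5401 0.0576 0.2321] clock 8.1
0.0513074404730701
```

View pics/s6c.png

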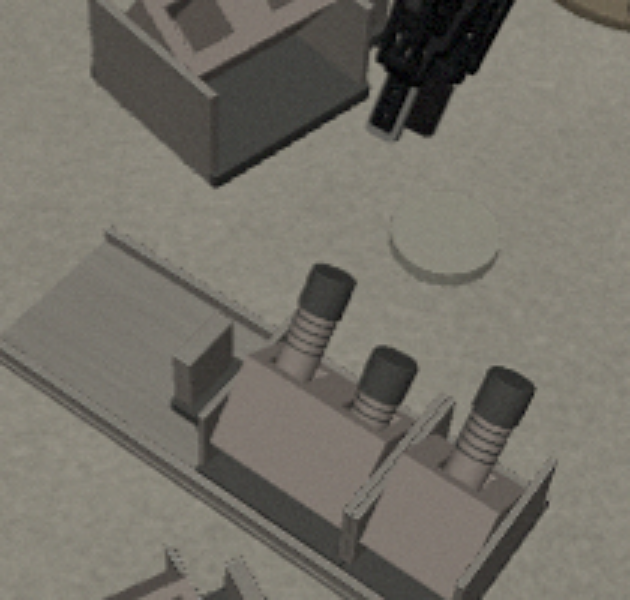

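The fingers at (400,110) lie along the long cartridge's axis (cap 330,290). Advance in two stages.

{"name": "step_arm", "arguments": {"moves": [[[0,0,0,0.03,0,0.001,0.6],[0,0,0,0.06,0,0.001,0.6],[0,0,0,0.085,0,0.001,0.6],[0,0,0,0.1,0,0.001,0.6],[0,0,0,0.1,0,0.001,0.6]]]}}

```text
clock: 8.65
tcp_pos: [0.6036, 0.0561, 0.1527]
orientation: [0.887, 0.0, 0.462, -0.001]
wrist_force: [0.2, -0.8, 0.3]
finger_gap: 0.0513
```

```bash
python3 - <<'E'
from h import *
mv([.6164,.058,.124],35)
a,d=shot('scene','s7'); cv2.imwrite('pics/s7c.png',cv2.resize(a[180:340,250:430],None,fx=4,fy=4)[...,::-1])
E
```

```text
rot [-0.0012 -0.0009  0.0012] |deg| 0.1 shift [ 0.0309  0.0019 -0.006 ] now [0.6036 0.0561 0.1527] clock 8.65
```

View pics/s7c.png

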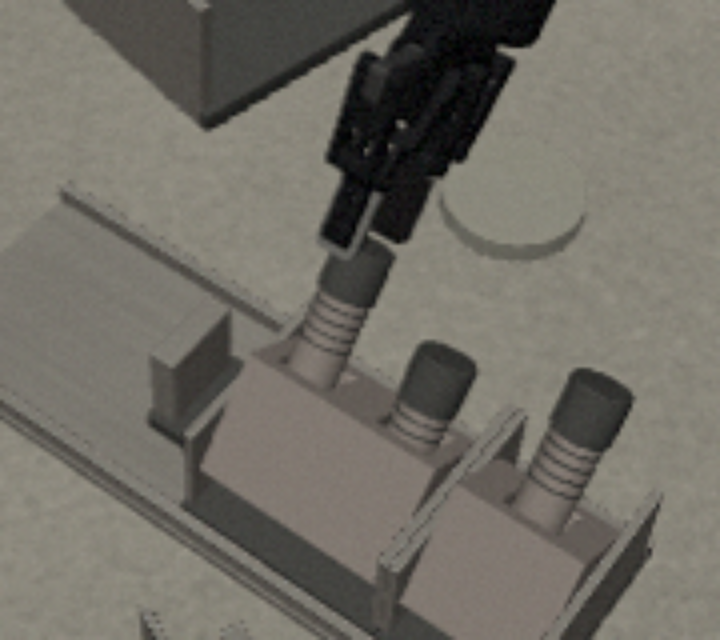

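The fingers straddle the cap top. The arm ran 6 mm off laterally (lag), so I centre first and then go down.

{"name": "step_arm", "arguments": {"moves": [[[0,0,0,0,0.001,-0.006,0.6],[0,0,0,0,0.001,-0.006,0.6],[0,0,0,0.01,0.001,-0.006,0.6],[0,0,0,0.02,0.001,-0.006,0.6],[0,0,0,0.028,0.001,-0.006,0.6],[0,0,0,0.03,0.001,-0.006,0.6],[0,0,0,0.03,0.001,-0.006,0.6]]]}}

```text
clock: 9.4
tcp_pos: [0.6152, 0.0573, 0.1246]
orientation: [0.887, 0.0, 0.462, -0.001]
wrist_force: [-0.4, 0.6, 0.9]
finger_gap: 0.051
```

```bash
python3 - <<'E'
from h import *
mv([.6164,.058,.124],35)
a,d=shot('scene','s8'); cv2.imwrite('pics/s8c.png',cv2.resize(a[180:340,250:430],None,fx=4,fy=4)[...,::-1])
E
```

```text
rot [-0.001  -0.0014  0.0009] |deg| 0.1 shift [0.0012 0.0007 0.0007] now [0.6152 0.0573 0.1246] clock 9.4
```

View pics/s8c.png

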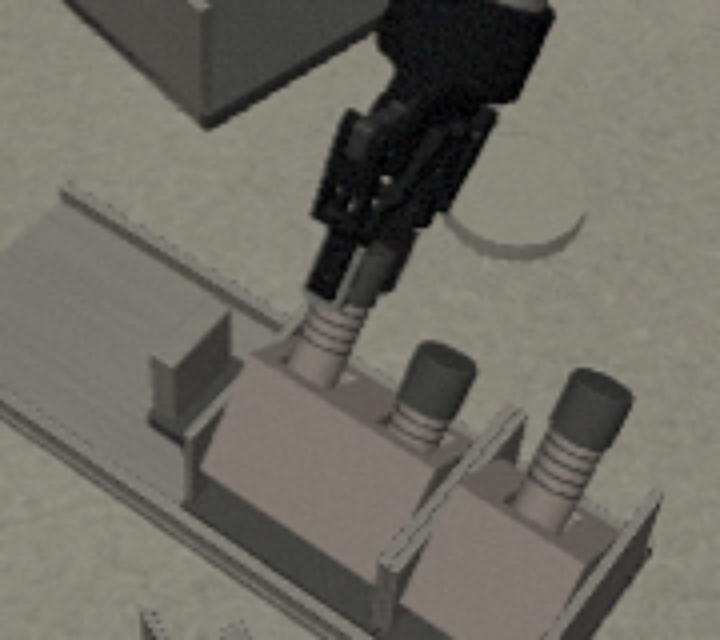

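The cap is between the pads at (345,270). Close.

{"name": "step_arm", "arguments": {"moves": [[[0,0,0,0,0,0,0.4],[0,0,0,0,0,0,0.3],[0,0,0,0,0,0,0.2],[0,0,0,0,0,0,0.2],[0,0,0,0,0,0,0.2],[0,0,0,0,0,0,0.2]]], "force": 40}}

```text
clock: 10.05
tcp_pos: [0.6154, 0.0574, 0.1254]
orientation: [0.887, 0.0, 0.462, -0.001]
wrist_force: [-3.5, 0.1, 4.1]
finger_gap: 0.0311
```

Gripped at 31 mm (cap is 32 mm). Draw along the axis, slowly at first.

{"name": "step_arm", "arguments": {"moves": [[[0,0,0,-0.004,0,0,0.2],[0,0,0,-0.008,0,0,0.2],[0,0,0,-0.013,0,0,0.2],[0,0,0,-0.018,0,0,0.2]]]}}

```text
clock: 10.45
tcp_pos: [0.6047, 0.0574, 0.1404]
orientation: [0.887, 0.0, 0.462, -0.001]
wrist_force: [1.0, 0.5, -0.4]
finger_gap: 0.0307
```

```bash
python3 - <<'E'
from h import *
s=env.get_state(); print(s['tcp_pos'],s['wrist_force'],s['finger_gap'])
a,d=shot('scene','s9'); cv2.imwrite('pics/s9c.png',cv2.resize(a[180:340,250:430],None,fx=4,fy=4)[...,::-1])
E
```

```text
[0.604685   0.05736213 0.14038092] [ 0.98181034  0.51931035 -0.42481842] 0.030670227796872437
```

View pics/s9c.png

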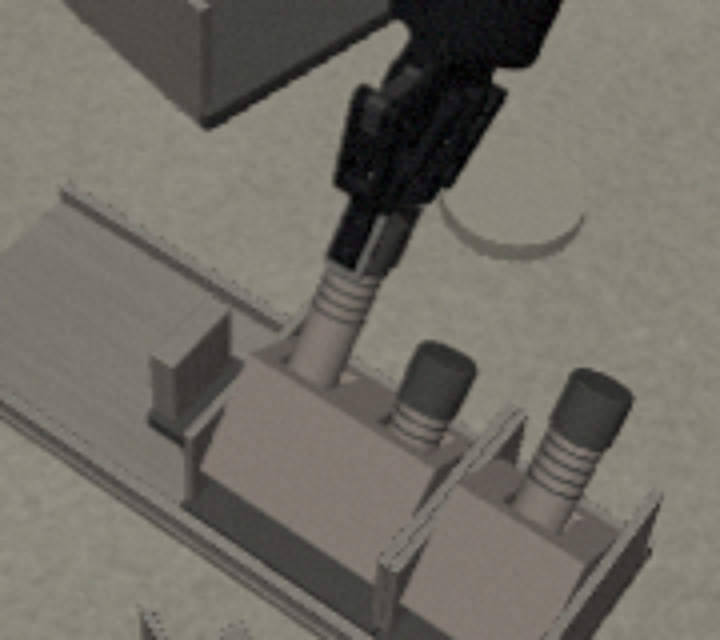

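The cartridge is coming out (more body visible at 335,330) and the dock has not moved. Draw the rest.

{"name": "step_arm", "arguments": {"moves": [[[0,0,0,-0.006,0,0,0.2],[0,0,0,-0.014,0,0,0.2],[0,0,0,-0.022,0,0,0.2],[0,0,0,-0.03,0,0,0.2],[0,0,0,-0.038,0,0,0.2],[0,0,0,-0.046,0,0,0.2],[0,0,0,-0.056,0,0,0.2],[0,0,0,-0.07,0,0,0.2],[0,0,0,-0.085,0,0,0.2],[0,0,0,-0.1,0,0,0.2],[0,0,0,-0.11,0,0,0.2],[0,0,0,-0.11,0,0,0.2]]]}}

```text
clock: 11.7
tcp_pos: [0.5418, 0.0575, 0.2331]
orientation: [0.888, 0.0, 0.46, -0.001]
wrist_force: [-0.2, -0.9, -0.3]
finger_gap: 0.0309
```

```bash
python3 - <<'E'
from h import *
s=env.get_state(); print(s['tcp_pos'],s['wrist_force'],s['finger_gap'])
mv([.55,.058,.31],0)
a,d=shot('scene','s10'); cv2.imwrite('pics/s10c.png',cv2.resize(a[150:340,240:430],None,fx=3,fy=3)[...,::-1])
E
```

```text
[0.54181439 0.0575188  0.23313945] [-0.15602475 -0.9422594  -0.26883651] 0.030881102045007904
rot [-0.0009  0.6141  0.0008] |deg| 35.2 shift [-0.0581  0.0005  0.051 ] now [0.5418 0.0575 0.2331] clock 11.7
```

View pics/s10c.png

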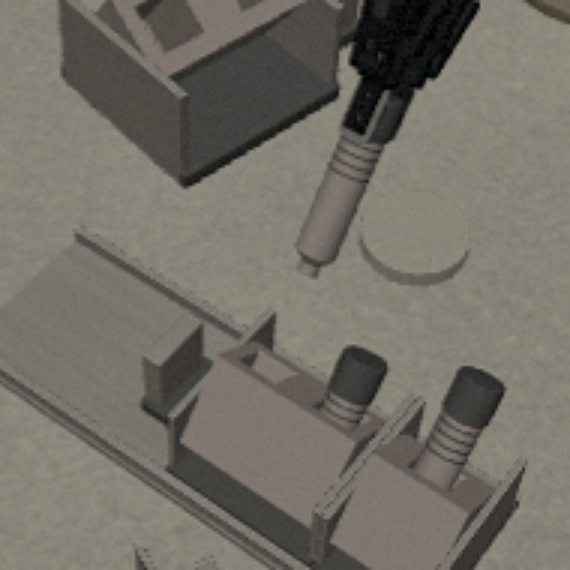

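The cartridge is clear (nozzle at 308,270) and both neighbours are still seated. Raise it and turn it upright.

{"name": "step_arm", "arguments": {"moves": [[[0,0,0,-0.02,0,0.01,0.2],[0,0.05,0,-0.04,0,0.03,0.2],[0,0.12,0,-0.058,0,0.051,0.2],[0,0.19,0,-0.058,0,0.051,0.2],[0,0.26,0,-0.058,0,0.051,0.2],[0,0.33,0,-0.058,0,0.051,0.2],[0,0.4,0,-0.058,0,0.051,0.2],[0,0.47,0,-0.058,0,0.051,0.2],[0,0.54,0,-0.058,0,0.051,0.2],[0,0.59,0,-0.058,0,0.051,0.2],[0,0.614,0,-0.058,0,0.051,0.2],[0,0.614,0,-0.058,0,0.051,0.2]]]}}

```text
clock: 12.95
tcp_pos: [0.5512, 0.0573, 0.3071]
orientation: [0.706, 0.0, 0.708, -0.001]
wrist_force: [0.8, -0.1, -0.2]
finger_gap: 0.031
```

{"name": "step_arm", "arguments": {"moves": [[[0,0,0,0,0,0,0.2],[0,0,0,0,0,0,0.2],[0,0,0,0,0,0,0.2],[0,0,0,0,0,0,0.2]]]}}

```text
clock: 13.35
tcp_pos: [0.551, 0.0574, 0.3074]
orientation: [0.706, 0.0, 0.708, -0.001]
wrist_force: [0.3, 0.5, -0.1]
finger_gap: 0.0308
```

```bash
python3 - <<'E'
from h import *
np.set_printoptions(precision=4,suppress=True)
s=env.get_state(); print(s['tcp_pos'],s['wrist_force'],s['finger_gap'],s['qvel'])
mv([.55,.058,.31],0)
for n in('scene','top'):
  im,d=shot(n,n+'11'); W=cloud(n,d)
  for t in ('long_cartridge','short_cartridge','spare_cartridge'):
    for q in env.silhouettes(n,t)[:3]:
      P=W[q['mask']]; P=P[np.isfinite(P[:,0])]
      if len(P)<30: continue
      print(n,t,q['uv'],round(q['confidence'],2),len(P),P.mean(0),np.percentile(P,[2,98],axis=0).ravel())
      if n=='scene' and P[:,2].mean()>.18:
        Q=P[(P[:,2]>.21)]; A=np.c_[Q[:,2],np.ones(len(Q))]
        print('lean dx/dz,dy/dz deg',np.degrees(np.linalg.lstsq(A,Q[:,:2],rcond=None)[0][0]))
a=np.load('pics/scene11.npz')['im']; cv2.imwrite('pics/s11c.png',cv2.resize(a[120:340,210:430],None,fx=2.7,fy=2.7)[...,::-1])
E
```

```text
[0.551  0.0574 0.3074] [ 0.3454  0.5079 -0.1068] 0.030813801921271932 [-0.0027  0.0004  0.0026  0.0023 -0.0012  0.0006]
rot [-0.0014 -0.0028  0.0003] |deg| 0.2 shift [-0.0026  0.0006 -0.001 ] now [0.551  0.0574 0.3074] clock 13.35
scene long_cartridge [363.8, 182.8] 0.7 676 [0.5464 0.0577 0.255 ] [ 0.3148 -0.0771  0.0005  0.5666  0.0732  0.3285]
lean dx/dz,dy/dz deg [-4.5213  3.191 ]
scene short_cartridge [356.3, 277.7] 0.91 387 [0.6384 0.1229 0.1087] [0.6136 0.1073 0.0855 0.6548 0.1356 0.1259]
scene short_cartridge [378.1, 229.5] 0.75 892 [0.4312 0.0512 0.0155] [0.3882 0.0113 0.0046 0.4681 0.09   0.0198]
scene short_cartridge [185.7, 179.6] 0.39 865 [ 0.6175 -0.4028  0.0438] [ 0.5699 -0.481  -0.0008  0.642  -0.3797  0.0728]
scene spare_cartridge [392.7, 288.1] 0.59 565 [0.6306 0.1963 0.1224] [0.6012 0.1822 0.0908 0.6539 0.2086 0.1487]
top long_cartridge [465.8, 244.1] 0.25 503 [ 0.6085 -0.4072  0.0591] [ 0.5835 -0.4383  0.0208  0.635  -0.3828  0.0748]
```

View pics/s11c.png

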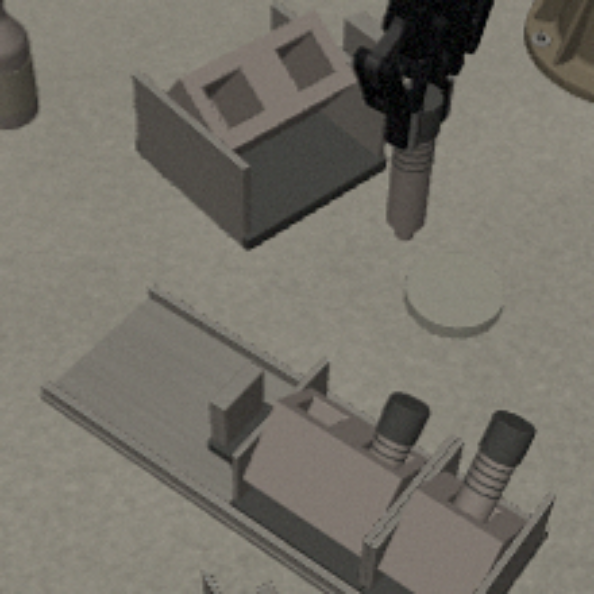

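The cartridge hangs in the gripper at (410,190), dock closed, neighbours in their wells. The rough lean estimate mixes cap, nozzle and fingers, so I fit the body alone.

```bash
python3 - <<'E'
from h import *
from scipy.optimize import least_squares
np.set_printoptions(precision=4,suppress=True)
ang=[]
for i in range(3):
  im,d=env.read_camera('scene'); W=cloud('scene',d)
  k=(abs(W[...,0]-.551)<.04)&(abs(W[...,1]-.0574)<.035)&(W[...,2]>.15)&(W[...,2]<.36)
  print('low z',np.sort(W[...,2][k])[:8])
  P=W[k&(W[...,2]>.218)&(W[...,2]<.285)]
  f=lambda p:np.hypot(P[:,0]-p[0]-p[2]*(P[:,2]-.25),P[:,1]-p[1]-p[3]*(P[:,2]-.25))-.014
  r=least_squares(f,[.55,.057,0,0],loss='soft_l1',f_scale=.002)
  print(len(P),r.x[:2],np.degrees(r.x[2:]),np.std(f(r.x)))
# silhouette edge midline vs vertical line
L=proj('scene',[[*r.x[:2],.21],[*r.x[:2],.29]]); print('vertical line px',L)
K=k&(W[...,2]<.29)
for v in range(int(L[1,1]),int(L[0,1])+6,4):
  u=np.where(K[v])[0]
  if len(u): print(v,u.min(),u.max(),(u.min()+u.max())/2, 'vert',np.interp(v,L[::-1,1],L[::-1,0]))
E
```

```text
low z [0.199  0.1996 0.1996 0.2    0.2013 0.2017 0.2022 0.2022]
395 [0.5513 0.0585] [ 0.0145 -1.0381] 0.0009504890277675012
low z [0.1988 0.1999 0.2015 0.2016 0.2018 0.2018 0.202  0.2023]
393 [0.5511 0.0586] [-0.0961 -0.702 ] 0.0009039829651690281
low z [0.1989 0.2003 0.2006 0.2007 0.2007 0.2014 0.2022 0.2031]
385 [0.5513 0.0585] [-0.1712 -0.8086] 0.0009718945235333304
vertical line px [[359.1768 202.0165]
 [363.1449 171.14  ]]
175 355 370 362.5 vert 362.64881628275697
179 355 369 362.0 vert 362.13475843094415
183 354 369 361.5 vert 361.6207005791314
187 354 368 361.0 vert 361.10664272731856
191 354 368 361.0 vert 360.59258487550574
195 353 367 360.0 vert 360.0785270236929
199 353 367 360.0 vert 359.56446917188015
203 354 366 360.0 vert 359.1768064749858
207 356 362 359.0 vert 359.1768064749858
```

The body is within about 1° of vertical, with the nozzle at about 0.20 m. Last check: has the dock or any bystander moved since the push?

```bash
python3 - <<'E'
from h import *
g=lambda f:cv2.cvtColor(np.load(f'pics/{f}.npz')['im'],cv2.COLOR_RGB2GRAY)
def match(A,B,n,x0,y0,x1,y1):
  t=A[y0:y1,x0:x1]; S=B[y0-8:y1+8,x0-8:x1+8]; r=cv2.matchTemplate(S,t,cv2.TM_CCOEFF_NORMED); _,v,_,p=cv2.minMaxLoc(r); print(n,'shift px',p[0]-8,p[1]-8,round(v,3))
A,B=g('s4'),g('scene11')
match(A,B,'dock',296,290,348,337); match(A,B,'end',348,300,415,365)
A=g('scene0')
for n,b in dict(bottle=(195,110,228,170),jar=(168,160,202,200),beaker=(478,308,526,360),dish=(358,216,400,246),clamp=(440,240,458,278),collar=(498,278,524,300),spare=(382,270,412,310)).items(): match(A,B,n,*b)
cv2.imwrite('pics/gap.png',cv2.resize(np.load('pics/scene11.npz')['im'][260:350,310:400],None,fx=6,fy=6,interpolation=cv2.INTER_CUBIC)[...,::-1])
E
```

```text
dock shift px 0 0 0.994
end shift px 0 0 0.994
bottle shift px 0 0 0.994
jar shift px 0 0 0.996
beaker shift px 0 0 0.988
dish shift px 0 0 0.976
clamp shift px 0 0 0.997
collar shift px 0 0 0.995
spare shift px 0 0 0.996
```

View pics/gap.png

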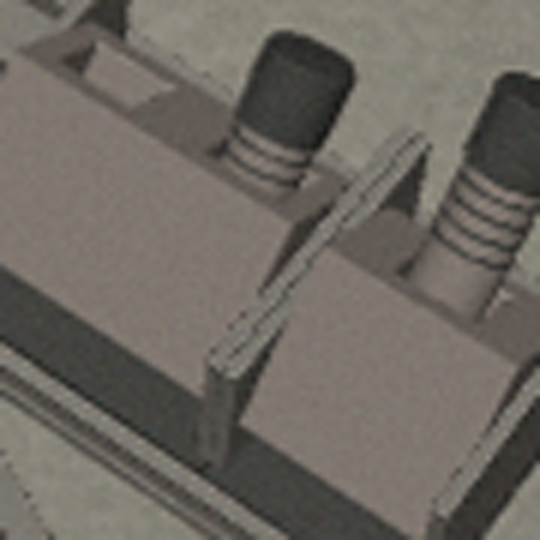

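The cheeks lie flush at (220,390), and nothing else has shifted. Hand in.

```bash
python3 -c "
from h import *
print(env.hand_in())"
```

```text
the job is handed in; nothing more can be done
None
```

I pushed the sliding dock by its lug until it met the end dock. I then gripped the long cartridge by its cap, drew it out along its axis, turned it upright and handed the job in while holding it there. No verdict is reported at hand-in.

**Last checks:**
- **Dock:** the push force rose to 18 N with no further motion, and the picture shows the two cheeks touching. Neither dock has moved in the picture since the push.
- **Long cartridge:** about 1° off vertical, nozzle about 0.20 m above the bench, at rest, with the jaws at 31 mm on the 32 mm cap.
- **Everything else:** the short and spare cartridges are in their wells, and all six bystanders show no shift in the picture.

**Disagreements:** the two cameras differed by 3–5 mm along the rail, so I averaged them. A first rough lean estimate gave 3–5° because it included points from the cap and fingers. Fitting the body alone gave 1°, and the outline in the picture agreed with that.

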